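# Latch the steamer lid and set its timer

## Task

Fasten the steam cooker's teal lid: swing the latch's loop up and over so its bar drops behind the lip of the keeper on the lid, then press the red lever fully down against the pot's front so the lid is pulled tight and stays so. Then turn the inner timer knob clockwise until its white pointer is at the red mark, without turning the outer power ring, and leave the other things on the counter where they stand.

Things in the scene. Friction and masses are not known exactly. Their poses are not given: they have to be found in the camera images.
- steamer: Fixed steam cooker, mm in its frame: x front to back (front faces the robot), y left, z up, origin on the counter. Left: aluminium pot, x -100..100, y -40..160, to z 160, teal lid to z 195 (bar handle at x 10 to z 235), latch mid-front at y 60. Right: black pod, y -170..-40, its steel panel rising 30 deg from (x -100, z 45) to (15, 111), facing up and toward the robot.
- lever (a joint): Latch lever: steel bar 26 mm wide, 5 thick, reaching 70 from its pivot, red outer half. 0 = fully down, hanging along the pot front; grows outward and up, pi/2 = level toward -x, end stop 2.2. Stays where left (0.06 N m). Starts 1.8 to 2.15. With the loop hooked it draws the lid in the last 45 deg, goes over centre (a few N) and stays at 0. Near 0 lean the hand back 30 to 45 deg to clear the lid.
- bail (a joint): Swing of the steel loop relative to the lever, about a pin on the lever; range -2.6 to 0.4. lever + bail = its lean: 0 upright, negative toward the robot, positive toward the lid. It swings freely: starts leaning out over the lever on its stop at -2.6; once past upright with the lever raised, it falls against the lid's front wall behind the keeper lip, and seats as the lever comes down.
- bail_bar (a point): Middle of the loop's cross bar: 8 mm thick, 48 mm long, along the steamer's y; the two 6 mm side wires go down from its ends to the pin.
- keeper (a point): Where the bar's middle sits when hooked: (-113, 60, 169.6) mm in the steamer frame, 4 mm above the floor of the keeper, a 36 mm wide steel tongue on the lid's front edge. Axes as the steamer's. In front stands the keeper's lip, x -121 to -117, rising 7 mm above the floor; behind is the lid's front wall, x -104.
- lid (a joint): How far the lid is drawn down on its springy seal, about its rear hinge, rad: about 0 = lying loose (about 3 mm high at the front), about 0.014 = pulled tight by the latch. It does not open upward.
- lever_pivot (a point): Lever's pivot, at (-115, 60, 125) mm in the steamer frame; its line runs along the steamer's y. At lever 0 the bar's outer face is 5.5 mm in front of it.
- bail_pin (a point): Pin of the loop on the lever, 14 mm from the lever's pivot: at lever 0 it is at (+2.9, -13.7) mm in steamer x, z from the pivot, and turns with the lever. The bar is 55 mm from it.
- lever_tip (a point): Middle of the outer edge of the lever's free end, 70 mm from the pivot.
- timer (a joint): Inner timer knob: dark upright bar grip 34 mm long, 12 thick, from 16 to 40 mm above the panel, a white pointer line on top toward one end. Turns about the panel's normal: 0 = pointer straight up the slope (away from the robot), growing clockwise as seen looking at the panel. Red mark at 0.5; starts -0.75 to -0.25; stays where left (0.03 N m).
- timer_top (a point): Centre of the timer knob's top face, 40 mm above the panel on the knob axis; the axis meets the panel at (-42.5, -105, 78.2) mm in the steamer frame. The point's z is the panel's normal (leaning 30 deg from vertical toward the robot), its x the way the pointer points.
- power (a joint): Outer power ring, light grey with ribs and a yellow pointer, 60 mm across, 0 to 12 mm above the panel, same axis and sense as the timer knob. To be left alone. It starts anywhere from -0.6 to 0.6.
- power_mark (a point): The yellow pointer's end on the power ring, 28 mm from the axis.
- steam_pot: Loose open aluminium pot, 200 mm across, 100 high, away to the left; a bystander. Origin under its centre.
- basket: Aluminium steaming basket, 176 mm across, standing in the pot; a bystander. Origin under its centre.
- sugar_bowl: White ceramic sugar bowl with a blue band and knobbed lid, 96 mm across, 88 high, left of the cooker; a bystander. Origin under its centre.
- tongs: Steel kitchen tongs, 220 x 50 x 18 mm, lying to the right; a bystander. Origin at its middle, x along it.
- scraper: Short olive-wood scraper, 163 x 50 x 10 mm, lying in front of the timer pod; a bystander. Origin near its middle, x along it.
- mug: Blue mug, 80 mm across, 90 high, to the right; a bystander. Origin under its centre.
- spice_jar: Amber jar with a red cap, 48 mm across, 85 high, right of the timer pod; a bystander. Origin under its centre.

How it is judged:
On the way, in this order (a step that is already met when the one before it is completed fails the run):
1. the loop's bar is behind the keeper lip (between lip and lid wall, at most 24 mm above its seat) (x of bail_bar in the frame of keeper between -0.005 and 0.01 m and z of bail_bar in the frame of keeper between -0.006 and 0.024 m), for 0.2 s.
2. the lever is down (within 0.12 rad) and the hooked bar pulls the lid tight (lid drawn down by more than 0.008 rad) (value of joint lever below 0.12 rad and value of joint lid above 0.008 rad and distance between bail_bar and keeper below 0.009 m), for 0.2 s.
3. the timer pointer is at the red mark (0.5 within 0.12 rad) (value of joint timer between 0.38 and 0.62 rad), for 0.2 s.
At the end, for the whole second after the job is handed in: The bar sits in the keeper (within 9 mm of its seat), the lever is down within 0.12 rad and at rest, the lid is drawn down by more than 0.008 rad, the timer stands at 0.5 within 0.12 rad, the power ring's mark has moved less than 4 mm, and every bystander is within 30 mm of where it stood (all of step 2 and all of step 3 and distance of power_mark from where it was at the start of the episode below 0.004 m and distance of each of steam_pot, basket, sugar_bowl, tongs, scraper, mug, spice_jar from where it was at the start of the episode below 0.03 m and velocity of joint lever below 0.05 rad/s); the robot touches nothing.
It fails at once if the outer power ring is turned (its mark moves more than 4 mm) (distance of power_mark from where it was at the start of the episode above 0.004 m).
It fails at once if a bystander is pushed more than 30 mm (distance of any of steam_pot, basket, sugar_bowl, tongs, scraper, mug, spice_jar from where it was at the start of the episode above 0.03 m).
It also fails if it takes over 51 s, if anything falls off the work surface, if the arm or the gripper's body presses on something with over 40 N, if the wrist force passes 120 N, or if a joint passes its speed limit or range.

## Robot

A 6-joint arm with a two-finger parallel gripper is mounted at the origin on the work surface. World frame = base frame: x ahead of the robot, y to its left, z up, the work surface at z = 0. Lengths are in m, angles in rad, forces in N, time in s.
With the tool pointing down it reaches from about 0.3 to 0.775 m from the base axis. Payload 14.6 kg.
Tool frame: the origin (TCP) lies at the very end of the fingers, on their centre line; the grasp point (between the pads) lies 19 mm behind it; z points along the fingers, y is the line along which they close (so a half turn about z gives the same grasp; the last joint's range is limited). The gripper opens to 85 mm and grips with 20 to 120 N. Pads are 22 mm wide; open, the fingers measure 114 mm over their backs; the gripper's body (76 mm by 85 mm) begins 54 mm behind the grasp point. The pads swing forward as they close: fully open they stand 13 mm farther back than shut.
Start: joints at [-1.415, 0.3, 1.521, -0, 1.321, -0.067], TCP at [0.122, -0.536, 0.231] pointing down, gripper open.
Joint ranges: [-3.03, 3.03], [-0.79, 2.21], [0.23, 2.52], [-1.04, 4.18], [0, 3.07], [-2.55, 2.55]. Speed limits (rad/s): [2.22, 2.22, 2.57, 3.14, 3.14, 3.14].

## Interface

Orientations are given as a rotation vector (axis times angle).
In Python, from workcell import r gives the robot as it stands. Calls block until the motion is done:
- r.reach(position, orientation): joint-space move of the TCP to a pose.
- r.line_to(position, frame=None, speed=0.15): straight line of the TCP; frame=None keeps the orientation; speed is the mean speed in m/s.
- r.move_j(angles): joint-space move.
- r.set_gripper(opening): finger opening in m; the grip force is fixed at half the most; returns when the fingers have stopped.
- r.pause(seconds).
- r.solve_ik(position, orientation): joint angles nearest the present ones, or None.
- r.get_obs(): the state.
- r.grab_frame(name): name is "side" or "top"; returns a dict with "pixels" (384x512x3 uint8, blue, green, red), "z_map" (384x512 float32, m along the optical axis (not along the pixel's ray), 0 where there is no reading), "vfov" (degrees; the focal length in pixels is half the picture's height over the tangent of half this angle, whatever the lens; pixels are square), "cx", "cy" (the principal point, pixels), "camera_from_world" (4x4, takes a point from world to camera coordinates). Camera axes: x right, y up, looking along -z (the intrinsics and any distortion apply to the point x, -y, -z); pixel columns grow to the right and rows downward; lengths in m; the calibration is good to about 2 mm. A picture is of the moment at which its call begins.
A pose or a line that the arm cannot do raises r.IKError and nothing moves.
- r.close_job(): hands the job in; it is judged then, once.
Trained networks look in a picture, given as the dict that the camera call returned (one of the last four; its "shot" number tells which), for a name from the list of things; names that differ only in an ending like _2 or _b are one class to them, and where a whole thing is asked for, a point or a joint stands for the part that bears it (a point fixed in the world has none). Each returns a list of dicts, best first, with "conf" (0 to 1); they miss things now and then, are a little off and sometimes report something else, mostly with a low value. They report only what shows in the picture. A call takes as long as a camera call.
- r.boxes_of(name, picture): "xy" ([column, row] in pixels, amid what is visible of it).
The state is a dict: "time_s": time; "joint_positions": joint angles; "qd": joint speeds; "joint_torque": joint torques, N m; "eef_pos": TCP position; "orientation": TCP orientation; "ft_force": force on the tool from outside, world axes, zero at the start; "wrist_torque": the same for the moment, N m; "opening": finger opening in m; "gripper_force": force on a finger pad.
Only numpy, scipy, OpenCV 4.12 (cv2) and the standard library are available. Lean on these libraries where they do the work, as an engineer would, in place of code of your own. Each camera call takes 0.05 s, during which the arm holds its last target. There are 200 camera calls.

## Working session

There is one attempt and no reset: what is moved stays moved. The work goes in short steps, each a Python script; the robot and the scene stay as the last script left them, time stands still between calls to the robot, and variables do not carry over. Pictures are saved under pics/ and viewed, at most 10 in all, crops included, and the job is handed in when it is done.

```bash
ls; mkdir -p pics; cat > h.py <<'E'
import numpy as np, cv2
from workcell import r
from scipy.spatial.transform import Rotation as R
def cam(p):
    f=p["pixels"].shape[0]/2/np.tan(np.radians(p["vfov"])/2); return f,p["cx"],p["cy"],np.array(p["camera_from_world"])
def pts(p,uv):
    f,cx,cy,T=cam(p); uv=np.atleast_2d(uv).astype(int); z=p["z_map"][uv[:,1],uv[:,0]]
    c=np.c_[(uv[:,0]-cx)/f*z,-(uv[:,1]-cy)/f*z,-z,np.ones(len(z))]
    return (np.linalg.inv(T)@c.T).T[:,:3]
def proj(p,X):
    f,cx,cy,T=cam(p); X=np.atleast_2d(X); c=(T@np.c_[X,np.ones(len(X))].T).T
    return np.c_[cx+f*c[:,0]/-c[:,2],cy-f*c[:,1]/-c[:,2]]
E
python3 - <<'E'
from h import *
for n in("side","top"):
    p=r.grab_frame(n); cv2.imwrite(f"pics/{n}0.png",p["pixels"]); print({k:v for k,v in p.items() if k not in("pixels","z_map")})
    for m in("steamer","lever","bail_bar","keeper","lever_tip","timer","timer_top","power_mark","lid","scraper","spice_jar","mug","tongs","sugar_bowl"):
        for d in r.boxes_of(m,p)[:1]: print(m,np.round(d["xy"]),round(d["conf"],2),pts(p,d["xy"]).round(3))
E
```

```text
pics
workcell.py
{'vfov': 57.265749558158575, 'cx': 247.86620268055975, 'cy': 193.80715492548265, 'camera_from_world': array([[-0.9668889 , -0.25507119, -0.0080342 ,  0.59405423],
       [ 0.15650352, -0.61753122,  0.77081895, -0.18103393],
       [-0.20157508,  0.7440389 ,  0.63700361, -1.09895965],
       [ 0.        ,  0.        ,  0.        ,  1.        ]]), 'shot': 1}
steamer [219. 194.] 0.92 [[0.669 0.118 0.193]]
lever [259. 192.] 0.46 [[0.577 0.013 0.139]]
keeper [213. 177.] 0.83 [[0.708 0.054 0.204]]
lever_tip [260. 194.] 0.73 [[0.564 0.04  0.152]]
timer [213. 364.] 0.23 [[0.546 0.545 0.098]]
lid [214. 181.] 0.61 [[0.7   0.07  0.203]]
scraper [272. 199.] 0.86 [[ 0.558 -0.121  0.005]]
spice_jar [240. 158.] 0.58 [[ 0.664 -0.078  0.192]]
mug [260. 142.] 0.96 [[ 0.67  -0.397  0.07 ]]
tongs [323. 157.] 0.68 [[ 0.402 -0.436  0.007]]
sugar_bowl [206. 245.] 0.67 [[0.692 0.205 0.061]]
{'vfov': 52.539353989984356, 'cx': 254.8895427950068, 'cy': 185.47731593076503, 'camera_from_world': array([[-0.00866521, -0.99991066, -0.01017777,  0.02218114],
       [ 0.99870898, -0.00916337,  0.04996411, -0.61439835],
       [-0.05005291, -0.00973168,  0.99869915, -1.22959145],
       [ 0.        ,  0.        ,  0.        ,  1.        ]]), 'shot': 2}
steamer [269. 149.] 0.94 [[ 0.705 -0.025  0.202]]
lever [253. 201.] 0.73 [[0.567 0.021 0.14 ]]
bail_bar [252. 206.] 0.49 [[0.549 0.024 0.167]]
keeper [254. 146.] 0.55 [[0.713 0.019 0.202]]
lever_tip [254. 202.] 0.55 [[0.564 0.021 0.144]]
timer [311. 169.] 0.54 [[ 0.657 -0.15   0.112]]
timer_top [308. 167.] 0.46 [[ 0.665 -0.14   0.122]]
power_mark [304. 164.] 0.46 [[ 0.677 -0.132  0.095]]
lid [254. 149.] 0.9 [[0.705 0.019 0.202]]
scraper [296. 206.] 0.92 [[ 0.551 -0.115  0.005]]
spice_jar [341. 152.] 0.84 [[ 0.71  -0.245  0.086]]
mug [399. 168.] 0.96 [[ 0.671 -0.45  -0.001]]
tongs [394. 258.] 0.91 [[ 0.379 -0.427 -0.003]]
```

```bash
python3 - <<'E'
from h import *
a=cv2.imread("pics/side0.png")[110:290,150:350];b=cv2.imread("pics/top0.png")[90:225,205:385]
cv2.imwrite("pics/side0c.png",cv2.resize(a,None,fx=3.3,fy=3.3,interpolation=3)[:600])
cv2.imwrite("pics/top0c.png",cv2.resize(b,None,fx=4.4,fy=4.4,interpolation=3)[:600,:800])
E
```

```text
(no output)
```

View pics/side0c.png

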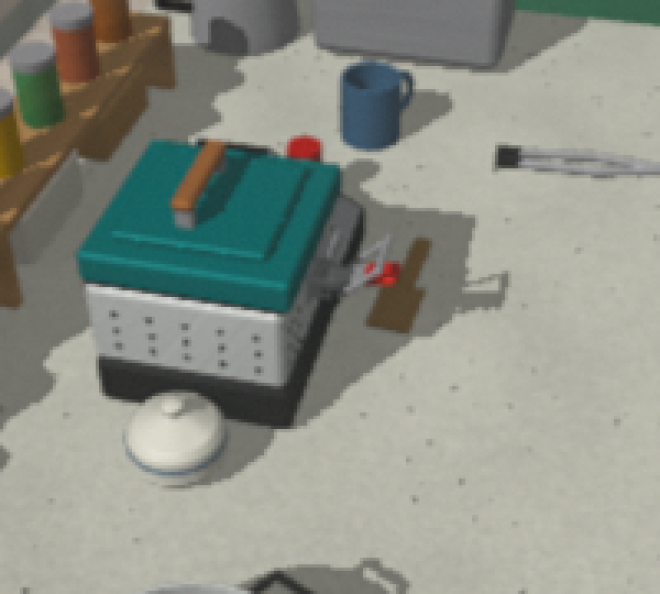

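View pics/top0c.png

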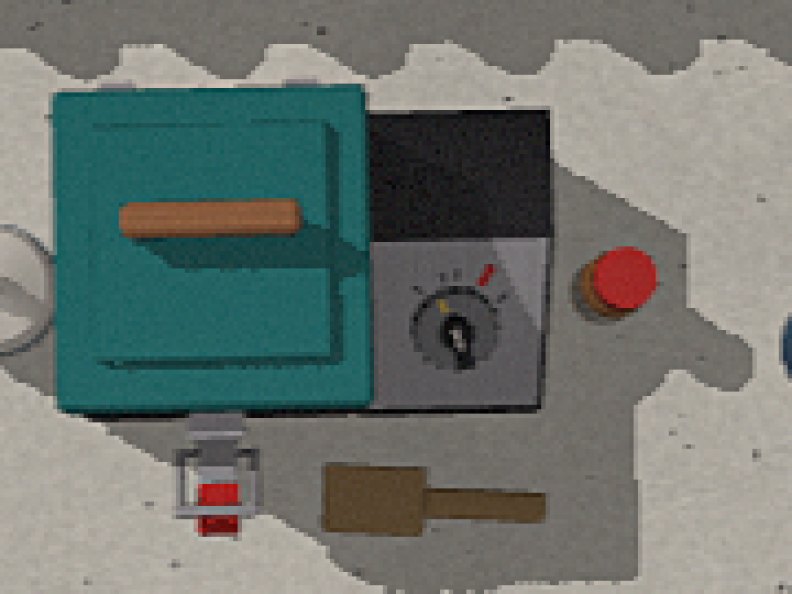

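```bash
cat >> h.py <<'E'
def ray(p,uv,z):
    f,cx,cy,T=cam(p); Ti=np.linalg.inv(T); uv=np.atleast_2d(uv).astype(float)
    d=np.c_[(uv[:,0]-cx)/f,-(uv[:,1]-cy)/f,-np.ones(len(uv))]@Ti[:3,:3].T; o=Ti[:3,3]
    return o+d*((z-o[2])/d[:,2])[:,None]
E
python3 - <<'E'
from h import *
p=r.grab_frame("top"); im=p["pixels"]; hsv=cv2.cvtColor(im,cv2.COLOR_BGR2HSV)
m=((hsv[...,0]>80)&(hsv[...,0]<100)&(hsv[...,1]>120)).astype(np.uint8); m[:,300:]=0
c=max(cv2.findContours(cv2.morphologyEx(m,cv2.MORPH_CLOSE,np.ones((9,9))),0,1)[0],key=cv2.contourArea)
W=ray(p,c[:,0],0.196)[:,:2]; rect=cv2.minAreaRect((W*1000).astype(np.float32)); print("rect",rect, W.min(0),W.max(0))
v,u=np.nonzero(cv2.erode(m,np.ones((7,7)))); P=pts(p,np.c_[u,v]); print("lid z med",np.median(P[:,2]))
A=np.c_[P[:,:2],np.ones(len(P))]; k=abs(P[:,2]-np.median(P[:,2]))<.008; print(np.linalg.lstsq(A[k],P[k,2],rcond=None)[0])
# per-edge line fits
for nm,s,ax in(("front",W[:,0]<W[:,0].min()+.006,0),("back",W[:,0]>W[:,0].max()-.006,0),("left",W[:,1]>W[:,1].max()-.006,1),("right",W[:,1]<W[:,1].min()+.006,1)):
    q=W[s]; print(nm,len(q),np.polyfit(q[:,1-ax]-(.7,.02)[1-ax],q[:,ax],1))
# panel
g=np.zeros(m.shape,bool); g[147:180,292:326]=1
v,u=np.nonzero(g); P=pts(p,np.c_[u,v]); k=np.ones(len(P),bool)
for i in range(15):
    A=np.c_[P[:,:2]-[.67,-.15],np.ones(len(P))]; s=np.linalg.lstsq(A[k],P[k,2],rcond=None)[0]; e=P[:,2]-A@s; k=abs(e)<max(.003,.02-.002*i)
print("panel",s,k.sum())
# red pixels of lever, bar
red=((hsv[...,0]<8)|(hsv[...,0]>172))&(hsv[...,1]>150)&(np.arange(512)<290)
v,u=np.nonzero(red); P=pts(p,np.c_[u,v]); print("red",np.c_[u,v][:0],np.median(P,0),P.min(0),P.max(0))
z=p["z_map"][190:212,240:266]; uu,vv=np.meshgrid(range(240,266),range(188,214)); Q=pts(p,np.c_[uu.ravel(),vv.ravel()]).reshape(26,26,3)
print((Q[...,2]*1000).astype(int)); print((ray(p,[[240,213],[265,188]],.16)))
E
```

```text
rect ((713.2515869140625, 18.81354522705078), (204.18716430664062, 200.39500427246094), 0.6918928027153015) [ 0.61027535 -0.08058737] [0.81629209 0.11847537]
lid z med 0.20183937992226686
[ 0.00363464 -0.00023439  0.19870433]
front 69 [-0.00538772  0.61331392]
back 71 [-0.01126663  0.81375752]
left 72 [0.00313502 0.1158098 ]
right 71 [ 0.00225275 -0.07754526]
panel [0.57199171 0.00062707 0.07442701] 661
red [] [0.99379798 0.09366943 0.14411627] [ 0.52482789 -0.06470686  0.03631949] [1.03689722 0.58068276 1.25891556]
[[ -4   1  -2   1   4   1   0 170 174 173 171 172 173 169 174 172 171 174
  172 170 123   1   0   4   2   2]
 [ -3   0   0   0   0   0  -2 176 175 172 170 168 169 168 174 172 172 171
  169 172  -1  -4  -1   4   2   0]
 [  0  -3  -1   0   6   0   0   3   0   1 131 131 130 129 132 136 130 132
  129  -2   0   0   0  -1   2   1]
 [ -1   0   2   0   0  -4  -4   0   0  -3 131 134 133 130 134 132 135 133
  130  -1   2  -6  -1   2   3   0]
 [  1  -2  -3   0  -1 126 130 125 125 128 136 131 134 132 134 131 135 137
  132 126 127 124 129   0   5   0]
 [ -3   4  -1   0  -1 131 132 130
[... 1635 characters left out ...]
  -7  -1 150 145 145 144 142 145 148 146
  148   0  -2   1  -1  -1   0   1]
 [  2   0  -1   0  -4  -2   0   2   0   0 149 147 147 146 150 147 151 150
  145   0   0   0   3   0  -1   0]
 [ -2  -2  -1   2   2   0  -1   0  -2   2 154 150 144 147 150 146 149 150
  151   1   1   1   0  -4   1   0]
 [  2  -1  -1  -2  -1   0  -1   0   0  -1 149 148 143 146 142 144 144 144
   -2  -1  -2   0  -4   3  -1   0]
 [  0  -1   3   0   5   4   2  -2  -2   0   3   0   0  -1  -3  -1   3  -5
    0  -4   0   0   1   1   3  -1]
 [ -1   2  -2   0   0  -3   0   4  -3   1   2   1  -4  -1   1  -1   2   1
    1   1   2  -2   2   0   1   3]]
[[ 0.53001174  0.05795029  0.16      ]
 [ 0.5999258  -0.01322908  0.16      ]]
```

```bash
cat >> h.py <<'E'
X0=np.array([.7135,-.0415,0]); YAW=.004; RY=R.from_euler("z",YAW)
def w(x,y,z): return X0+RY.apply(np.array([x,y,z])/1000)
def ori(a,roll=0): # tool leaning back a: z=(sin a,0,-cos a), x toward +x; roll about tool z
    s,c=np.sin(a),np.cos(a); M=np.array([[c,0,s],[0,-1,0],[s,0,-c]])
    return (RY*R.from_matrix(M)*R.from_euler("z",roll)).as_rotvec()
def st():
    o=r.get_obs(); print(round(o["time_s"],2),np.round(o["eef_pos"],4),"F",np.round(o["ft_force"],1),"op",round(o["opening"],4)); return o
def shot(n,name,box,k):
    p=r.grab_frame(n); x0,y0,x1,y1=box; cv2.imwrite("pics/"+name,cv2.resize(p["pixels"][y0:y1,x0:x1],None,fx=k,fy=k,interpolation=3)); return p
E
python3 - <<'E'
from h import *
st()
r.set_gripper(0)
r.reach(w(-205,60,260),ori(0)); st()
r.line_to(w(-197,60,157),speed=.2); st()
r.line_to(w(-170,60,163)); st()
r.line_to(w(-133,60,172)); st()
p=shot("side","s1.png",(190,150,310,240),6)
E
```

```text
1.55 [ 0.1215 -0.5364  0.2313] F [-0.2  0.7  0.3] op 0.0852
4.72 [0.5083 0.0171 0.2599] F [-0.3  0.2 -0.8] op -0.0001
5.39 [0.5167 0.0175 0.158 ] F [0.3 0.1 0.6] op -0.0001
5.72 [0.5435 0.0178 0.1639] F [-0.5  0.2 -0.3] op -0.0001
6.12 [0.5796 0.018  0.1718] F [-0.5  1.1 -0.1] op -0.0003
```

View pics/s1.png

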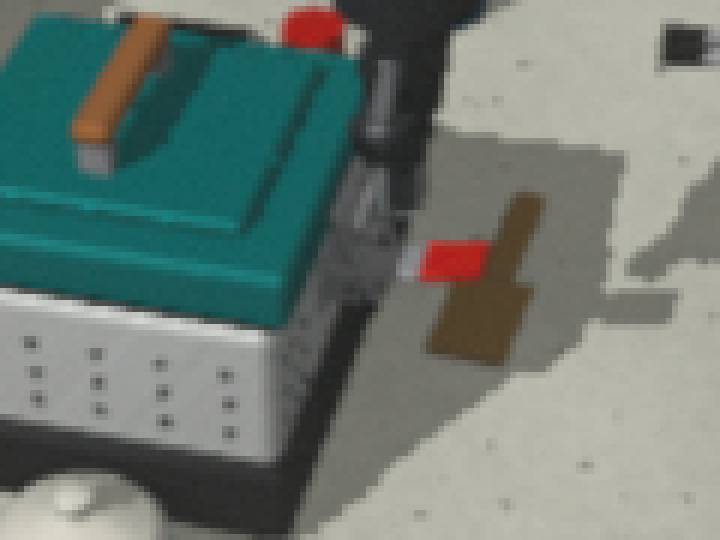

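The side view shows the loop's wires at about (370,200), leaning towards the lid just behind the fingers, and the lever still raised at (455,260). I'll back off and check.

```bash
python3 - <<'E'
from h import *
r.line_to(w(-215,60,190),speed=.25)
r.reach(w(-225,60,175),ori(.68)); st()
p=shot("top","t2.png",(235,170,280,215),8)
q=shot("side","s2.png",(220,160,290,215),8)
im=[cv2.resize(cv2.imread("pics/"+n),(390,390)) for n in("t2.png","s2.png")]; cv2.imwrite("pics/c2.png",np.hstack(im))
print("row of seated/loose bar",proj(p,[w(-108,36,177),w(-108,84,177),w(-113,60,172),w(-181,60,149)]).round(1))
uu,vv=np.meshgrid(range(242,268,2),range(178,196)); print((pts(p,np.c_[uu.ravel(),vv.ravel()])[:,2].reshape(uu.shape)*1000).astype(int))
E
```

```text
7.52 [0.4889 0.0176 0.1752] F [-0.1 -0.  -0. ] op -0.0002
row of seated/loose bar [[262.5 185.8]
 [245.2 186. ]
 [253.9 187.8]
 [254.3 212. ]]
[[ 194  194  193  191  193  197  194  191  196  195  192  193  195]
 [ 191  196  196  196  196  194  197  196  193  194  196  195  194]
 [ 194  198  190  196  195  197  194  194  198  194  196  192  191]
 [ 191  195  194  193  191  194  195  195  193  193  191  192  195]
 [ 193  192  193  191  194  187  192  196  192  192  191  191  190]
 [ 183  182  182  178  177  176  175  178  172  179  174 1258   58]
 [  55  182  180  174  178  174  180  186  177  181  179   39   34]
 [  -1  181  180  178  180  176  178  176  177  174  179    2   -3]
 [  -4  173    0  162  167  163  167  164  164    2  170   -1   -1]
 [  -1  165   -1  165  167  169  165  161  166  127  167    1    1]
 [   0  156  157  170  172  174  171  171  173  124  159   -4    3]
 [  -3    0  151  168  170  172  169  170  173   -6  150    3    1]
 [   0    2  148    1  132  127  127  129  131   -2  146    0    2]
 [  -2    1  141    2  131  135  132  132  130   -2  145    0   -1]
 [  -1   -1  134  128  135  128  135  131  135  129  130    0    2]
 [  -1    0  129  125  134  135  134  131  129  129  129   -2    0]
 [  -1   -7    0   -2  133  133  134  134  138    3    0   -1    2]
 [  -1   -3    1    0  133  136  136  132  135   -1    0    0   -3]]
```

View pics/c2.png

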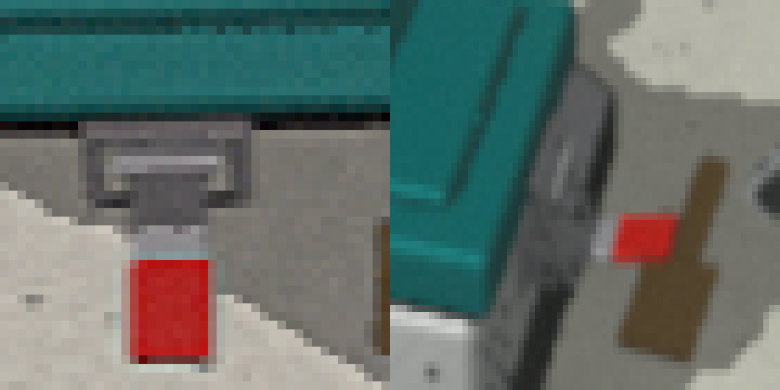

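The top view shows the cross bar at crop (165,130), behind the lip line at (165,160). Its measured height is about 178 mm, so it's hooked loosely. Next, press the lever.

```bash
sed -i 's/X0=np.array(\[.7135/X0=np.array([.715/' h.py; cat >> h.py <<'E'
A=.68
def tcp(L,s=58,extra=0):
    d=np.array([-np.sin(L),-np.cos(L)]); n=np.array([-np.cos(L),np.sin(L)])
    x,z=np.array([-115,125])+s*d+(5.5+11*abs(np.cos(A+L))+extra)*n
    return w(x,60,z)
E
python3 - <<'E'
from h import *
for L in (2.0,*np.arange(1.7,-.01,-.17)):
    r.line_to(tcp(L,extra=8 if L==2.0 else 0),speed=.12)
    o=st()
    if np.linalg.norm(o["ft_force"])>50: print("stop",L); break
else:
  for e in (-1,-2,-3,-4,-5):
    if abs(o["ft_force"][0])>20: break
    r.line_to(tcp(0,extra=e),speed=.03); o=st()
p=shot("side","s3.png",(220,160,290,215),8)
E
```

```text
8.34 [0.5563 0.0179 0.1701] F [-0.5  0.9  0.5] op -0.0
8.72 [0.5439 0.0178 0.1461] F [ 0.5 -0.2 -1.1] op -0.0001
8.97 [0.5414 0.0178 0.1349] F [-0. -1.  1.] op 0.0002
9.22 [0.5408 0.0178 0.1231] F [ 0.2  0.2 -0.3] op 0.0001
9.47 [0.5426 0.0178 0.1116] F [ 0.  -0.6 -0.4] op -0.0
9.72 [0.5466 0.0179 0.1007] F [-0.7 -0.4 -0.6] op -0.0002
9.97 [0.5521 0.0179 0.0914] F [-0.2  0.3  1.1] op 0.0003
10.22 [0.5571 0.0179 0.0851] F [ 0.7 -0.   0.3] op 0.0001
10.47 [0.5629 0.0179 0.0792] F [-0.2 -0.1  0.4] op 0.0
10.72 [0.5697 0.0179 0.0742] F [-0.2  0.1  0.6] op 0.0002
10.97 [0.5773 0.018  0.07  ] F [ 0.1 -0.7  0.9] op -0.0002
11.22 [0.5857 0.018  0.067 ] F [-1.3 -0.2  0.5] op -0.0001
11.47 [0.5866 0.018  0.0671] F [ 0.1 -0.5 -0.2] op 0.0001
11.72 [0.5877 0.018  0.067 ] F [-0.1 -0.  -0.4] op -0.0002
11.97 [0.5888 0.018  0.067 ] F [ 0.5 -0.5  0.2] op -0.0001
12.22 [0.5898 0.018  0.067 ] F [-0.3 -0.  -0.1] op -0.0001
12.47 [0.5908 0.018  0.067 ] F [ 0.3  0.7 -0.9] op 0.0
```

View pics/s3.png

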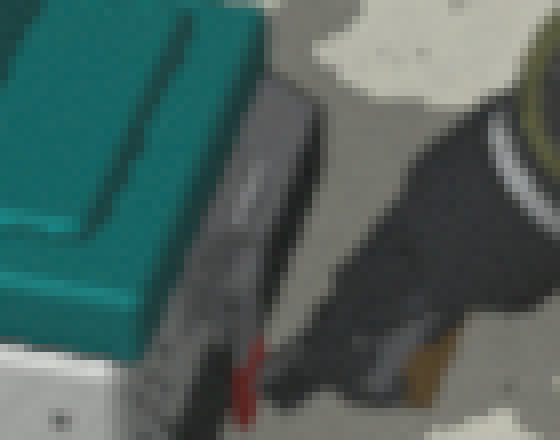

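The lever (red, at crop (248,385)) is nearly down with the fingertip at it, and no force has built up yet. I'll keep pushing until it stops.

```bash
python3 - <<'E'
from h import *
for e in np.arange(-6.5,-26,-1.5):
    r.line_to(tcp(0,extra=e),speed=.03); r.pause(.05); o=st()
    if o["ft_force"][0]<-25: break
r.pause(.2); st()
r.line_to(tcp(0,extra=40),speed=.2)
p=shot("side","s4.png",(220,160,290,215),8)
E
```

```text
12.82 [0.5918 0.0181 0.0668] F [-7.5 -0.6  4.9] op 0.0002
13.12 [0.5924 0.0181 0.0666] F [-23.3  -1.8  15. ] op 0.0002
13.43 [0.593  0.0182 0.0663] F [-38.8  -3.7  24.1] op 0.0005
13.62 [0.593  0.0182 0.0663] F [-38.9  -4.3  24.9] op 0.0002
```

View pics/s4.png

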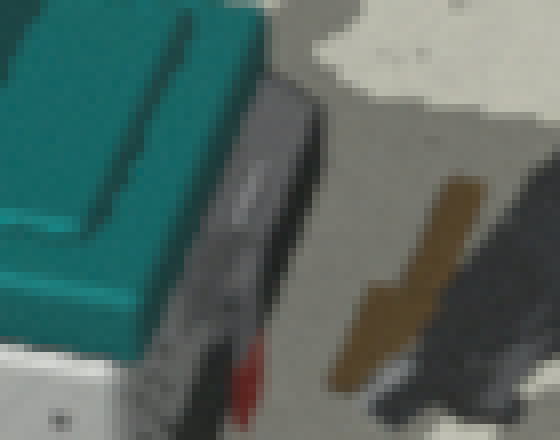

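```bash
python3 - <<'E'
from h import *
r.line_to(w(-200,30,200),speed=.3)
p=r.grab_frame("side"); q=r.grab_frame("top")
for n,c in(("side",p),("top",q)):
    hsv=cv2.cvtColor(c["pixels"],cv2.COLOR_BGR2HSV); m=((hsv[...,0]<8)|(hsv[...,0]>172))&(hsv[...,1]>120)
    v,u=np.nonzero(m); P=RY.inv().apply(pts(c,np.c_[u,v])-X0)*1000
    k=(abs(P[:,1]-60)<30)&(P[:,0]<-90)&(P[:,0]>-200); print(n,P[k].round(0).astype(int).tolist()[:40])
uu,vv=np.meshgrid(range(242,268,2),range(180,196)); print((pts(q,np.c_[uu.ravel(),vv.ravel()])[:,2].reshape(uu.shape)*1000).astype(int))
k=q["pixels"][145:190,285:330]; k=cv2.resize(k,None,fx=12,fy=12,interpolation=2); 
t=q["pixels"][170:200,235:275]; t=cv2.resize(t,(540,405)); cv2.imwrite("pics/t5.png",cv2.resize(np.vstack([k,t]),None,fx=.6,fy=.6))
n0=np.array([-.5,0,.866]); print("axis px", proj(q,[w(*(np.array([-42.5,-105,78.2])+h*n0)) for h in(0,12,40)]).round(1))
up=np.array([.866,0,.5]); 
c=np.array([-42.5,-105,78.2])+40*n0
for a in(-.75,-.5,-.25): 
    d=np.cos(a)*up+np.sin(a)*np.array([0,-1,0]); print(a,proj(q,[w(*(c+17*d)),w(*(c-17*d))]).round(1))
E
```

```text
side [[-117, 64, 83], [-116, 71, 85], [-117, 61, 77], [-113, 72, 81], [-116, 74, 83], [-117, 61, 73], [-113, 74, 79], [-116, 71, 77], [-116, 59, 66], [-113, 73, 73], [-117, 74, 75], [-116, 60, 62], [-113, 73, 68], [-116, 74, 70], [-117, 61, 59], [-116, 70, 62], [-116, 72, 60]]
top [[-163, 47, 1259], [-163, 47, 1259], [-163, 47, 1259], [-118, 64, 94], [-118, 61, 95], [-118, 58, 94], [-118, 55, 92], [-118, 52, 91], [-118, 49, 89]]
[[ 192  191  188  188  189  193  189  192  194  193  190  192  194]
 [ 194  189  193  194  190  190  193  191  187  186  191  192  192]
 [ 188  190  190  188  192  188  192  190  191  187  189  188  189]
 [ 185  184  184  186  184  183  178  173  172  170  163  163   56]
 [  56   54  169  166  172  169  170  171  165  172  169   39   33]
 [  -6  169  168  171  166  172  171  172  169  170  167   -2    1]
 [   0  163  169  172  167  166  166  170  168  167  168    0   -2]
 [  -2    0  132  161  165  159  165  164  160  127  133   -1    0]
 [  -6    0   -5  167  170  169  167  169  172  128    0   -5    0]
 [   0   -1   -3  170  166  170  171  168  168    0   -1   -1   -2]
 [   0   -2    0   -4  101   98   95   91   88   -2    3    0    2]
 [   2   -1    1    2   -3   -1   -2    2    3   -1    2   -1    0]
 [   0    0    2    0    0 1258   -2    1    0    0   -2    1    1]
 [   0    0    0   -4    0   -5    0   -1    1    1    0    1    1]
 [  -4   -2   -4    1   -4   -1    0   -6    0    3    5    3   -4]
 [   0    2    0    2    0   -2    1    1    2   -3   -2   -3   -1]]
axis px [[308.2 164.8]
 [308.7 166.4]
 [309.8 170.3]]
-0.75 [[306.1 166.6]
 [313.5 174.1]]
-0.5 [[307.3 165.8]
 [312.3 174.9]]
-0.25 [[308.6 165.3]
 [311.  175.4]]
```

View pics/t5.png

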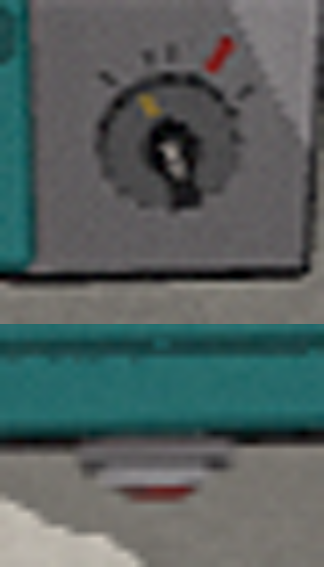

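The lever's red face sits at a constant x of about -116 from z 59 to 85 mm, so it hangs vertical. The bar top is at about 170 mm and the lid front has dropped about 4 mm: latched. In the crop the white pointer runs (178,172) to (165,140), so the timer is at about -0.35. The ring centre suggests X0 is about 0.718. Now the knob.

```bash
sed -i 's/X0=np.array(\[.715,-.0415/X0=np.array([.718,-.0405/' h.py; cat >> h.py <<'E'
N0=np.array([-.5,0,.866]); 
def kn(h): return w(*(np.array([-42.5,-105,78.2])+h*N0))
E
python3 - <<'E'
from h import *
r.line_to(w(-210,-105,210),speed=.25)
a=ori(np.pi/6,-.35); q=r.solve_ik(kn(110),a); q2=r.solve_ik(kn(21),ori(np.pi/6,.5)); print(np.round(q,2),np.round(q2,2))
r.reach(kn(110),a); r.set_gripper(.045)
r.line_to(kn(60),speed=.2); st()
p=shot("top","t6.png",(280,140,335,195),10)
r.line_to(kn(35),speed=.1); st(); r.line_to(kn(21),speed=.06); st()
E
```

```text
[-0.36  0.33  1.71  0.3   0.63  0.66] [-0.33  0.52  1.64  0.34  0.51  1.48]
19.52 [ 0.6456 -0.1457  0.1299] F [ 1.  -0.   1.2] op 0.0443
19.97 [ 0.6583 -0.1458  0.109 ] F [-0.5 -0.7  0.7] op 0.0442
20.35 [ 0.6654 -0.1456  0.096 ] F [ 0.2 -0.  -0.1] op 0.0448
```

```bash
python3 - <<'E'
from h import *
r.set_gripper(.0); o=st(); print(o["gripper_force"],np.round(o["wrist_torque"],2))
if .009<o["opening"]<.016:
    j=np.array(o["joint_positions"])
    for d in np.linspace(.85/6,.85,6):
        q=j.copy(); q[5]+=d; r.move_j(q); o=st(); print(np.round(o["wrist_torque"],2))
        if np.linalg.norm(o["ft_force"])>60: break
    T=RY.inv()*R.from_rotvec(o["orientation"]); print("roll",np.arctan2(-T.as_matrix()[1,0],T.as_matrix()[0,0]/np.cos(np.pi/6)))
E
```

```text
20.75 [ 0.6659 -0.1473  0.0974] F [  1.  -10.1   1.4] op 0.0104
62.50823736190796 [-1.24  0.09 -0.69]
21.02 [ 0.6659 -0.1474  0.0974] F [ 2.3 -1.  -2.6] op 0.0106
[0.25 0.18 0.05]
21.28 [ 0.6659 -0.1473  0.0974] F [ 2.1 -0.5 -1.1] op 0.0105
[0.28 0.11 0.08]
21.55 [ 0.6659 -0.1472  0.0974] F [ 1.9  0.9 -1.8] op 0.0108
[0.46 0.02 0.22]
21.82 [ 0.666  -0.1471  0.0975] F [ 3.7  2.1 -0.7] op 0.0107
[ 0.8  -0.01  0.37]
22.08 [ 0.666  -0.147   0.0975] F [ 3.5  3.6 -0.6] op 0.0103
[ 0.92 -0.31  0.49]
22.35 [ 0.6661 -0.1469  0.0976] F [ 4.6  5.1 -0.6] op 0.0105
[ 0.98 -0.41  0.54]
roll 0.4944073316601305
```

```bash
python3 - <<'E'
from h import *
r.set_gripper(.045); st()
r.line_to(kn(120),speed=.15); r.line_to(w(-230,-60,230),speed=.25)
p=r.grab_frame("top"); q=r.grab_frame("side")
k=cv2.resize(p["pixels"][145:190,285:330],(400,400),interpolation=2); s=cv2.resize(p["pixels"][170:215,235:280],(400,400),interpolation=2)
cv2.imwrite("pics/t7.png",np.hstack([k,s]))
for n in("steam_pot","basket","sugar_bowl","tongs","scraper","mug","spice_jar"): print(n,[np.round(d["xy"]) for c in(p,q) for d in r.boxes_of(n,c)[:1]])
hsv=cv2.cvtColor(q["pixels"],cv2.COLOR_BGR2HSV); v,u=np.nonzero(((hsv[...,0]<8)|(hsv[...,0]>172))&(hsv[...,1]>120)); P=RY.inv().apply(pts(q,np.c_[u,v])-X0)*1000
k=(abs(P[:,1]-60)<30)&(P[:,0]<-90)&(P[:,0]>-200); print(P[k].round(0).astype(int).tolist())
E
```

```text
22.77 [ 0.6658 -0.1475  0.0974] F [-0.5 -0.5 -0.6] op 0.0448
steam_pot [array([ 85., 194.])]
basket [array([112., 192.])]
sugar_bowl [array([202., 155.]), array([203., 243.])]
tongs [array([305., 161.]), array([330., 156.])]
scraper [array([294., 208.]), array([269., 199.])]
mug [array([398., 169.]), array([265., 141.])]
spice_jar [array([ 82., 187.]), array([203., 241.])]
[[-120, 61, 82], [-119, 70, 85], [-120, 60, 77], [-115, 70, 80], [-119, 71, 81], [-120, 63, 75], [-116, 71, 76], [-119, 71, 77], [-119, 59, 67], [-116, 72, 73], [-119, 70, 72], [-121, 64, 67], [-116, 73, 70], [-119, 72, 69], [-120, 61, 60], [-119, 73, 66], [-119, 71, 59]]
```

View pics/t7.png

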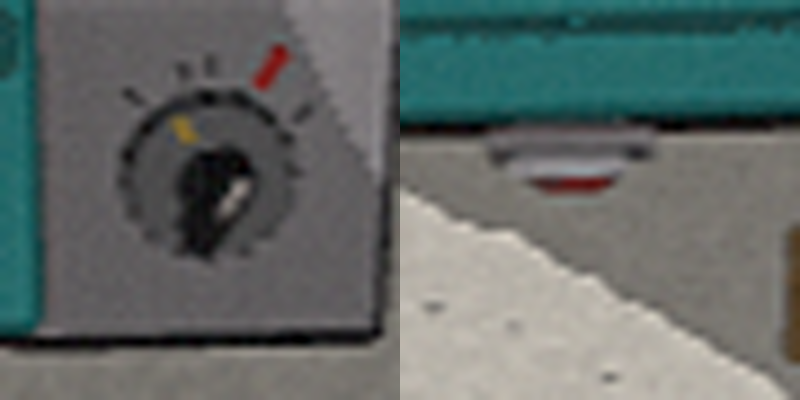

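The white pointer runs (215,220) to (245,185), parallel to the red mark at (272,68). The yellow power pointer hasn't moved, the lever is still vertical and the hook is seated. Handing in.

```bash
python3 -c "
from h import *
st(); print(r.close_job())"
```

```text
25.11 [ 0.4882 -0.1014  0.2301] F [ 1.7 -0.4  0.4] op 0.0448
the job is handed in; nothing more can be done
None
```

I handed the job in at about 25 s of the 51 s allowed; no verdict came back. In the last pictures the loop was hooked, the lever fully down and the lid about 4 mm lower at the front. The gripper left the timer at about 0.49 rad by its own orientation, and the power ring and the bystanders it could clearly locate showed no movement.

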